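# Pry open the baking-kit box with the spatula and stow the spatula in it

### The job

The lid of the wooden baking-kit box has no knob: take the red spatula from its rest, push its blade into the thin notch under the lid's front lip and pry the lid up with the blade, not with the fingers. Fold the lid back past upright so that it stays open, then lay the spatula flat and lengthwise in the box's wide front compartment and let go of it. Leave the mixer and the ramekin where they are.

Things in the scene. Friction and masses are not known exactly. Their poses are not given: they have to be found in the camera images.
- box: Fixed pale wooden box, outside 180 (x) by 250 (y) mm, walls 8 mm, 50 mm high. Origin: centre of its underside, z up; front (lip side) at -x, hinge at +x. Inner floor at z 18. A divider at x 28 to 32, top z 38, parts the empty wide front compartment (x -82..28, y -117..117) from the narrow rear one, which holds two fixed steel beaters up to z 44.
- lid (a joint): Hinge of the lid: 0 shut and level, grows as its front edge rises, 1.57 upright, stop at 1.95 rad. Stiff: it stays where it is left. The lid is a darker wooden plate with a mint square on top, 188 mm from hinge to front edge, 254 mm wide, 8 mm thick, 0.22 kg; shut, its underside is 50 mm above the counter.
- lid_lip (a point): Middle of the lower front edge of the lid; it moves with the lid. Shut, it lies 8 mm in front of the box's front wall.
- notch (a point): Centre of the notch's mouth on the outer face of the front wall (box frame -90, 0, 45 mm). The notch is 120 mm wide (y -60..60), its bottom at z 40: with the lid shut it is a slot 10 mm high (z 40 to 50 mm) through the 8 mm wall, open to the box's inside. The front faces roughly the robot's right (-y), the side of the spatula rest.
- hinge (a point): Middle of the hinge line, which runs along the box's y (box frame x 90, y 0, z 50 mm).
- bay (a point): Centre of the floor of the wide front compartment (box frame x -27, y 0, z 18 mm).
- spatula: Loose stiff red spatula, 200 mm, 90 g. Origin: mid-length on its centre line; x to the blade's tip, z normal to the blade. Handle x -100..10 mm, 20 wide (y), 24 thick (z). Blade x 28..100 mm, 50 wide, 3 thick, in the middle plane. Starts on its rest, blade down, handle rising at 35 degrees. Lying flat on a floor its origin is 12 mm above it.
- blade_tip (a point): Middle of the blade's front edge (spatula x 100 mm).
- grip (a point): Good place to hold the handle, on its centre line (spatula x -30 mm); at the start about 89 mm above the counter.
- rest: Fixed white ceramic spatula rest, 210 by 66 mm, origin at the centre of its underside; x points horizontally towards the blade's end. A low trough with a toe stop holds the blade's end; a post with saddle and cheeks, up to 123 mm high, holds the handle's rear (spatula x -91..-75 mm). The middle of the handle is free.
- mixer: Bystander: mint hand mixer lying on its base, 210 mm long (x), 80 mm wide, 134 mm high, origin at the centre of its underside; loose.
- ramekin: Bystander: blue ceramic ramekin, 90 mm across, 45 mm high, origin at the centre of its underside; loose.

How it is judged:
On the way, in this order (a step that is already met when the one before it is completed fails the run):
1. the lid is pried up at least 12 degrees by the spatula, no finger touching it (value of joint lid above 0.21 rad and contact force between spatula and lid above 0.3 N and contact force between each of the arm, the fingers and lid below 0.1 N), for 0.1 s.
2. the lid is folded back past upright (value of joint lid above 1.57 rad), for 0.2 s.
At the end, for the whole second after the job is handed in: Lid past upright (over 1.57 rad); spatula at rest in the wide front compartment, flat within 10 degrees (either face up), lengthwise within 20 degrees (either way round), its origin within 48 mm across and 30 mm along of the middle and under 36 mm above the counter (value of joint lid above 1.57 rad and x of spatula in the frame of box between -0.075 and 0.021 m and y of spatula in the frame of box between -0.03 and 0.03 m and z of spatula in the frame of box below 0.036 m and angle between the z axis of spatula and the z axis of box, either way round below 0.17 rad and angle between the x axis of spatula and the y axis of box, either way round below 0.35 rad and linear speed of spatula below 0.03 m/s); the robot touches nothing.
It fails at once if a finger or the arm pushes on the lid before the blade has raised it half way (0.8 rad) (value of joint lid below 0.8 rad and contact force between any of the fingers, the arm and lid above 1.5 N).
It fails at once if the mixer is shifted more than 25 mm (distance of mixer from where it was at the start of the episode above 0.025 m).
It fails at once if the ramekin is shifted more than 25 mm (distance of ramekin from where it was at the start of the episode above 0.025 m).
It also fails if it takes over 58 s, if anything falls off the work surface, if the arm or the gripper's body presses on something with over 40 N, if the wrist force passes 120 N, or if a joint passes its speed limit or range.

### The arm

A 6-joint arm with a two-finger parallel gripper is mounted at the origin on the work surface. World frame = base frame: x ahead of the robot, y to its left, z up, the work surface at z = 0. Lengths are in m, angles in rad, forces in N, time in s.
With the tool pointing down it reaches from about 0.375 to 0.975 m from the base axis. Payload 3.8 kg.
Tool frame: the origin (TCP) lies at the very end of the fingers, on their centre line; the grasp point (between the pads) lies 19 mm behind it (robot.grasp_offset is the distance from the TCP to the grasp point, in m); z points along the fingers, y is the direction in which the jaws open and shut (so a half turn about z gives the same grasp; the last joint's range is limited). The gripper opens to 85 mm and grips with 20 to 120 N. Pads are 22 mm wide; open, the fingers measure 114 mm over their backs; the gripper's body (76 mm by 85 mm) begins 54 mm behind the grasp point. The pads swing forward as they close: fully open they stand 13 mm farther back than shut.
Start: joints at [-0.037, 0.264, 1.604, -0, 1.274, -0.037], TCP at [0.675, -0, 0.231] pointing down, gripper open.
Joint ranges: [-2.63, 2.63], [-0.94, 2.18], [0.31, 2.57], [-1.31, 4.45], [0, 2.66], [-2.55, 2.55]. Speed limits (rad/s): [2.57, 2.57, 3.14, 3.14, 3.14, 3.14].

### API

Orientations are given as a unit quaternion [w, x, y, z].
In Python, from cell import robot, optics, spotter gives the robot as it stands.
- The arm moves only by the shell command python3 -m creep 'ROWS' [OPENING] [FORCE]. ROWS is JSON, one flat list of numbers, 4 for each row, row after row: the shift along the tool's x, y, z in mm, then the turn about the tool's z in rad. A call has 1 to 5 rows; each row is the pose to reach, as a shift and turn from the pose commanded when the call began, along the tool's axes at that moment; what a row does not reach only later rows make up. A row lasts 1/10 s, in which the tool goes at most 50 mm and 8.59 degrees, less where a joint would pass 70% of its speed; a pose out of reach is approached as far as the arm can. A call with a gripper value outside its range is refused whole. OPENING is the closure, from 0 (fully open) to 1 (shut), set as the call begins (- or left out, the last holds). The fingers move at their own pace and stop on an object; FORCE is the grip in N (left out, the last holds). Time passes only in rows, so rows that repeat a pose let the fingers close. It gives the time, the measured TCP pose, the force and the opening at its end, in the units of the state.
- robot.get_obs(): the state, without advancing time (a new reading comes with each control period).
- optics.capture(name): name is "scene" or "side" or "wrist"; returns a dict with "pixels" (384x512x3 uint8, blue, green, red), "z_map" (384x512 float32, m along the optical axis (not along the pixel's ray), 0 where there is no reading), "fovy" (degrees; the focal length in pixels is half the picture's height over the tangent of half this angle, whatever the lens; pixels are square), "cx", "cy" (the principal point, pixels), "dist_coeffs" ([k1, k2, p1, p2, k3] as OpenCV has them; the pictures are not rectified), "world_to_cam" (4x4, takes a point from world to camera coordinates). Camera axes: x right, y up, looking along -z (the intrinsics and any distortion apply to the point x, -y, -z); pixel columns grow to the right and rows downward; lengths in m; the calibration is good to about 2 mm. A picture is of the moment at which its call begins.
- robot.close_job(): hands the job in, once; it reports no verdict.
Trained networks look in a picture, given as the dict that the camera call returned (one of the last four; its "shot" number tells which), for a name from the list of things; names that differ only in an ending like _2 or _b are one class to them, and where a whole thing is asked for, a point or a joint stands for the part that bears it (a point fixed in the world has none). Each returns a list of dicts, best first, with "p" (0 to 1); they miss things now and then, are a little off and sometimes report something else, mostly with a low value. They report only what shows in the picture. A call takes as long as a camera call.
- spotter.find_in(picture, name): "point" ([column, row] in pixels, amid what is visible of it).
The state is a dict: "time_s": time; "joint_pos": joint angles; "qvel": joint speeds; "joint_efforts": joint torques, N m; "ee_pos": TCP position; "tool_rot": TCP orientation; "ft_force": force on the tool from outside, world axes, zero at the start; "moment": the same for the moment, N m; "finger_gap": finger opening in m.
Only numpy, scipy, OpenCV 4.12 (cv2) and the standard library are available. Lean on these libraries where they do the work, as an engineer would, in place of code of your own. Each camera call takes 0.05 s, during which the arm holds its last target.

## Working session

There is one attempt and no reset: what is moved stays moved. The work goes in short steps, Python scripts to look and compute and a shell command to move; the robot and the scene stay as the last step left them, time stands still between calls to the robot, and variables do not carry over. Pictures are saved under pics/ and viewed, and the job is handed in when it is done.

```bash
ls; mkdir -p pics
cat > h.py <<'E'
import numpy as np, cv2
from scipy.spatial.transform import Rotation as R
from cell import robot, optics, spotter
def K(c):
    h=c["pixels"].shape[0]; f=h/2/np.tan(np.radians(c["fovy"])/2)
    return np.array([[f,0,c["cx"]],[0,f,c["cy"]],[0,0,1.]])
def cloud(c):
    h,w=c["z_map"].shape
    uv=np.stack(np.meshgrid(np.arange(w),np.arange(h)),-1).reshape(-1,1,2).astype(np.float64)
    n=cv2.undistortPoints(uv,K(c),np.array(c["dist_coeffs"],float)).reshape(-1,2)
    z=c["z_map"].reshape(-1)
    P=np.stack([n[:,0]*z,-n[:,1]*z,-z,np.ones_like(z)],1)
    W=(np.linalg.inv(np.array(c["world_to_cam"]))@P.T).T[:,:3]
    W[z<=0]=np.nan
    return W.reshape(h,w,3)
def proj(c,P):
    P=np.atleast_2d(P); q=(np.array(c["world_to_cam"])@np.c_[P,np.ones(len(P))].T).T[:,:3]*[1,-1,-1]
    return cv2.projectPoints(q,np.zeros(3),np.zeros(3),K(c),np.array(c["dist_coeffs"],float))[0].reshape(-1,2)
def snap(cam,name,pts=None):
    c=optics.capture(cam); im=c["pixels"].copy()
    if pts is not None:
        for u in proj(c,pts): cv2.drawMarker(im,tuple(int(round(a)) for a in u),(255,0,255),cv2.MARKER_CROSS,10,1)
    cv2.imwrite(f"pics/{name}.png",im); return c
def st():
    o=robot.get_obs(); e=R.from_quat(np.roll(o["tool_rot"],-1)).as_matrix()
    print(round(o["time_s"],2),"tcp",np.round(o["ee_pos"],4),"F",np.round(o["ft_force"],1),"M",np.round(o["moment"],2),"gap",round(o["finger_gap"],4)); print(np.round(e,3).tolist()); return o,e
E
python3 - <<'E'
from h import *
st()
for cam in("scene","side","wrist"):
    c=snap(cam,cam+"0"); W=cloud(c); np.save(f"{cam}0.npy",W)
    cv2.imwrite(f"pics/{cam}0.png",c["pixels"])
    for n in("box","notch","lid_lip","hinge","spatula","blade_tip","grip","rest","mixer","ramekin"):
        for d in spotter.find_in(c,n)[:2]:
            u,v=[int(round(a)) for a in d["point"]]
            print(cam,n,round(d["p"],2),u,v,np.round(np.nanmedian(W[v-1:v+2,u-1:u+2].reshape(-1,3),0),3))
E
```

```text
pics
0.0 tcp [6.743e-01 1.000e-04 2.299e-01] F [-0.7 -0.1 -0.7] M [-0.   -0.01 -0.04] gap 0.0855
[[-0.0, 1.0, -0.002], [1.0, 0.0, 0.0], [0.0, -0.002, -1.0]]
scene box 0.83 295 154 [0.624 0.164 0.058]
scene box 0.41 164 274 [ 0.503 -0.283  0.007]
scene notch 0.75 300 157 [0.641 0.163 0.058]
scene lid_lip 0.72 298 150 [0.625 0.184 0.058]
scene hinge 0.71 298 156 [0.634 0.164 0.058]
scene spatula 0.84 172 252 [ 0.518 -0.252  0.078]
scene spatula 0.32 279 266 [ 0.729 -0.131  0.005]
scene blade_tip 0.77 165 258 [ 0.515 -0.274  0.081]
scene grip 0.82 168 255 [ 0.517 -0.265  0.083]
scene grip 0.26 294 154 [0.622 0.163 0.058]
scene rest 0.73 168 255 [ 0.517 -0.265  0.083]
scene rest 0.6 165 274 [ 0.505 -0.283  0.007]
scene mixer 0.86 212 336 [ 0.697 -0.368  0.068]
scene ramekin 0.76 279 265 [ 0.729 -0.13   0.004]
side box 0.72 209 160 [0.566 0.183 0.057]
side notch 0.7 207 156 [0.574 0.201 0.06 ]
side lid_lip 0.61 205 152 [0.583 0.225 0.057]
side hinge 0.59 210 161 [0.566 0.177 0.057]
side blade_tip 0.9 306 242 [ 0.492 -0.291  0.109]
side grip 0.9 304 242 [ 0.493 -0.284  0.105]
side rest 0.58 307 262 [ 0.523 -0.273  0.007]
side mixer 0.85 379 237 [ 0.669 -0.369  0.069]
side mixer 0.65 304 240 [ 0.501 -0.276  0.099]
side ramekin 0.89 329 195 [ 0.762 -0.127  0.008]
wrist box 0.73 96 11 [0.538 0.127 0.058]
wrist notch 0.61 97 12 [0.539 0.126 0.058]
wrist lid_lip 0.85 96 12 [0.538 0.126 0.058]
wrist hinge 0.69 96 10 [0.538 0.128 0.058]
wrist hinge 0.42 148 336 [ 0.539 -0.222  0.043]
wrist spatula 0.65 145 336 [ 0.537 -0.222  0.045]
wrist blade_tip 0.6 150 336 [ 0.529 -0.255  0.009]
wrist grip 0.5 147 335 [ 0.539 -0.221  0.043]
wrist mixer 0.65 269 349 [ 0.685 -0.245  0.04 ]
wrist ramekin 0.86 313 280 [ 0.741 -0.169  0.004]
wrist ramekin 0.45 158 320 [ 0.543 -0.229  0.009]
```

View pics/scene0.png

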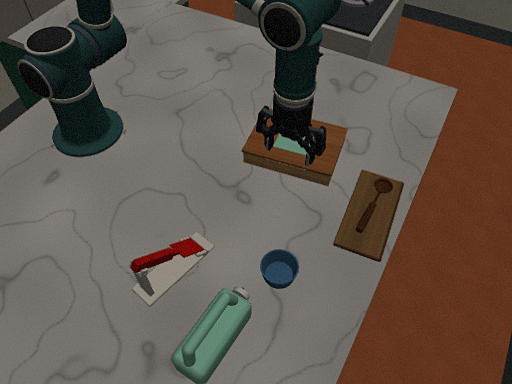

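View pics/side0.png

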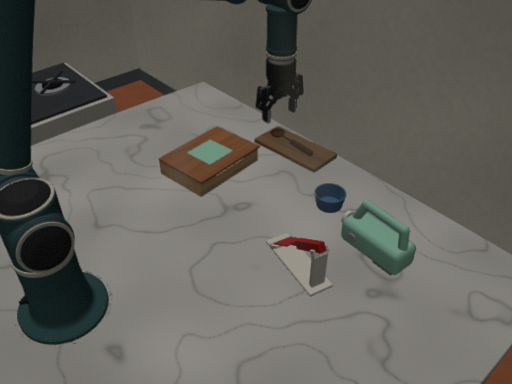

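View pics/wrist0.png

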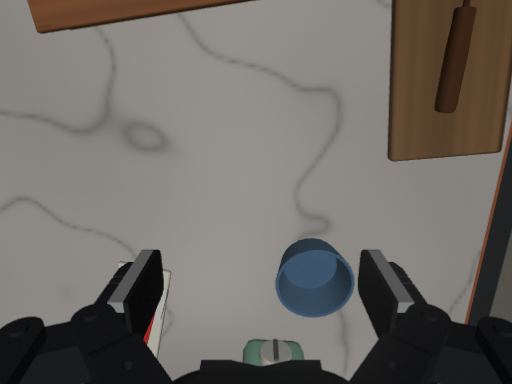

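Run:
```python
from h import *
for cam in("scene","side"):
    W=np.load(cam+"0.npy"); im=cv2.imread(f"pics/{cam}0.png"); hsv=cv2.cvtColor(im,cv2.COLOR_BGR2HSV)
    m=(abs(W[...,2]-.058)<.006)&(W[...,1]>.03)&(W[...,1]<.4)&(abs(W[...,0]-.6)<.25)
    m=cv2.morphologyEx(m.astype(np.uint8),cv2.MORPH_OPEN,np.ones((3,3)))>0
    r=cv2.minAreaRect((W[m][:,:2]*1000).astype(np.float32)); print(cam,"lid",r,np.median(W[m][:,2]))
    print(cv2.boxPoints(r).round())
    red=((hsv[...,0]<6)|(hsv[...,0]>174))&(hsv[...,1]>170)&(hsv[...,2]>70)&(W[...,1]<-.1)&(W[...,1]>-.45)
    P=W[red]; P=P[~np.isnan(P[:,0])]; c=np.median(P,0)
    _,s,V=np.linalg.svd(P-P.mean(0),full_matrices=False); v=V[0]*np.sign(-V[0][2]); t=(P-P.mean(0))@v
    print("red",len(P),P.mean(0).round(3),"dir",v.round(3),"yaw",np.degrees(np.arctan2(v[1],v[0])).round(1),"tilt",np.degrees(np.arcsin(v[2])).round(1),t.min(),t.max(), P.min(0),P.max(0))
    # high handle
    r2=cv2.minAreaRect((P[:,:2]*1000).astype(np.float32));print(r2)
    np.save(cam+"_red.npy",P)
    # rest: low white
    for n,b in (("ram",((.6,.9),(-.2,-.05))),):
        mm=(W[...,0]>b[0][0])&(W[...,0]<b[0][1])&(W[...,1]>b[1][0])&(W[...,1]<b[1][1])&(W[...,2]>.03)
        print(n,W[mm].min(0).round(3),W[mm].max(0).round(3))
```

```text
scene lid ((599.5396118164062, 219.01048278808594), (255.63470458984375, 192.57278442382812), 8.73441219329834) 0.057397593987694784
[[459. 295.]
 [488. 104.]
 [740. 143.]
 [711. 334.]]
red 664 [ 0.513 -0.251  0.072] dir [ 0.17   0.772 -0.612] yaw 77.6 tilt -37.8 -0.1086752044242818 0.09284781673985729 [ 0.48177847 -0.3454433   0.0152645 ] [ 0.55025604 -0.17498208  0.1397692 ]
((510.3806457519531, -261.8712158203125), (169.45999145507812, 49.282691955566406), 77.79813385009766)
ram [ 0.6   -0.194  0.03 ] [ 0.782 -0.05   0.62 ]
side lid ((596.5496215820312, 223.17994689941406), (257.2118835449219, 195.2931365966797), 8.297431945800781) 0.05728000619374851
[[455. 301.]
 [483. 108.]
 [738. 145.]
 [710. 338.]]
red 242 [ 0.5   -0.273  0.089] dir [ 0.156  0.795 -0.586] yaw 78.9 tilt -35.9 -0.08101130567601579 0.1128294552114605 [ 0.48057107 -0.34498526  0.02168748] [ 0.5383277  -0.18153285  0.13799944]
((498.11480712890625, -264.0693664550781), (162.3350067138672, 43.9000129699707), 72.57784271240234)
ram [ 0.627 -0.195  0.03 ] [ 0.781 -0.05   0.574]
```

```bash
cat > fit.py <<'E'
from h import *
from scipy.optimize import least_squares
BX=[((-45,0,0),(55,10,12)),((64,0,0),(36,25,1.5)),((19,0,0),(12,6,3))]
def sdf(p):
    d=[]
    for c,h in BX:
        q=abs(p-np.array(c))-h
        d.append(np.linalg.norm(np.maximum(q,0),axis=1)+np.minimum(q.max(1),0))
    return np.min(d,0)
def pose(p): # ox,oy,oz mm,yaw,tilt(deg)
    return np.array(p[:3]),R.from_euler("ZY",[p[3],p[4]],degrees=True).as_matrix()
def fit(P,p0,fixed=None):
    def f(p):
        o,r=pose(p); 
        return np.r_[sdf((P*1000-o)@r),]
    return least_squares(f,p0,loss="soft_l1",f_scale=2.0)
if __name__=="__main__":
    A=[np.load(c+"_red.npy") for c in("scene","side")]
    for P in A+[np.vstack(A)]:
        s=fit(P,[510,-262,72,77.8,35]); o,r=pose(s.x)
        print(s.x.round(1),np.median(abs(s.fun)),"grip",(o+r@[-30,0,0]).round(1),"tip",(o+r@[100,0,0]).round(1))
E
python3 fit.py
```

```text
[ 508.6 -259.    72.    77.2   34.3] 0.7284346102924166 grip [ 503.1 -283.1   88.9] tip [ 527.  -178.4   15.7]
[ 508.3 -257.3   72.6   78.2   33.4] 0.5690113428498282 grip [ 503.1 -281.8   89.1] tip [ 525.3 -175.6   17.5]
[ 508.6 -258.6   71.8   77.5   34.4] 0.7063188083568516 grip [ 503.2 -282.7   88.7] tip [ 526.6 -178.    15.3]
```

```bash
python3 -m creep '[-50,-40,0,0.1, -100,-80,0,0.2, -150,-120,0,0.213, -200,-145,0,0.213, -240,-168,0,0.213]' 0 120; python3 -m creep '[0,0,0,0,0,0,0,0]'
python3 - <<'E'
from h import *
st(); snap("wrist","wrist1")
E
```

```text
time_s: 2.15
ee_pos: [0.5281, -0.2037, 0.2315]
tool_rot: [0.0, 0.778, 0.628, 0.0]
ft_force: [1.2, -0.5, -0.6]
finger_gap: 0.0855
time_s: 2.35
ee_pos: [0.5289, -0.2036, 0.2316]
tool_rot: [0.0, 0.779, 0.627, 0.0]
ft_force: [-0.4, 0.4, -0.3]
finger_gap: 0.0853
2.35 tcp [ 0.5289 -0.2036  0.2316] F [-0.4  0.4 -0.3] M [-0.01  0.02 -0.  ] gap 0.0853
[[0.214, 0.977, 0.001], [0.977, -0.214, 0.0], [0.0, 0.001, -1.0]]
```

View pics/wrist1.png

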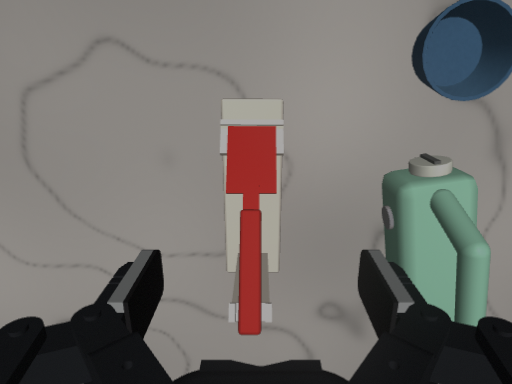

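```bash
python3 -m creep '[-41,-4,20,0, -83,-8,40,0, -83,-8,40,0]' 0.5 120
python3 - <<'E'
from fit import *
o,e=st(); c=snap("wrist","wrist2"); W=cloud(c); hsv=cv2.cvtColor(c["pixels"],cv2.COLOR_BGR2HSV)
red=((hsv[...,0]<6)|(hsv[...,0]>174))&(hsv[...,1]>170)&(hsv[...,2]>70)
P=W[red]; P=P[~np.isnan(P[:,0])]; P=P[P[:,2]<.15]
s=fit(P,[508,-259,72,77.5,34.4]); oo,r=pose(s.x); g=oo+r@[-30,0,0]
print(s.x.round(1),np.median(abs(s.fun)),"grip",g.round(1)); print(e.T@(g-o["ee_pos"]*1000 if isinstance(o["ee_pos"],np.ndarray) else g-np.array(o["ee_pos"])*1000))
E
```

```text
time_s: 2.7
ee_pos: [0.5022, -0.2831, 0.188]
tool_rot: [-0.002, 0.779, 0.628, -0.002]
ft_force: [-0.5, 0.6, -1.7]
finger_gap: 0.0443
2.7 tcp [ 0.5022 -0.2831  0.188 ] F [-0.5  0.6 -1.7] M [-0. -0.  0.] gap 0.0443
[[0.212, 0.977, -0.005], [0.977, -0.212, 0.001], [0.0, -0.005, -1.0]]
[ 508.3 -257.5   71.7   77.6   34.8] 0.44590291520222547 grip [ 503.  -281.6   88.8]
[ 1.66679967  0.94665951 99.20670846]
```

View pics/wrist2.png

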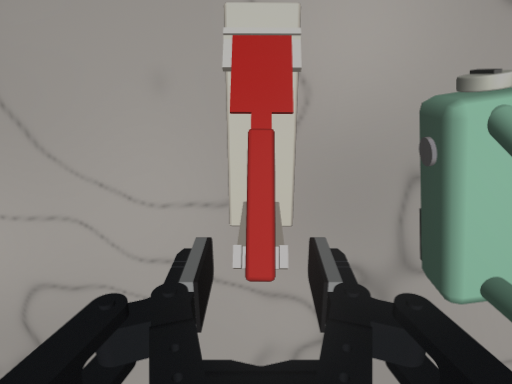

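```bash
python3 -m creep '[2,1,40,0, 2,1,80,0, 2,1,118,0, 2,1,118,0]'; python3 -m creep '[0,0,0,0,0,0,0,0,0,0,0,0,0,0,0,0,0,0,0,0]' 1 120;python3 -m creep '[0,0,0,0,0,0,0,0]'
```

```text
time_s: 3.15
ee_pos: [0.5024, -0.2757, 0.0679]
tool_rot: [-0.005, 0.777, 0.629, -0.002]
ft_force: [-0.9, 0.8, -0.7]
finger_gap: 0.0425
time_s: 3.65
ee_pos: [0.5067, -0.28, 0.0758]
tool_rot: [0.001, 0.778, 0.628, 0.001]
ft_force: [-1.8, 5.6, 5.3]
finger_gap: 0.0181
time_s: 3.85
ee_pos: [0.5067, -0.28, 0.0757]
tool_rot: [0.001, 0.778, 0.628, 0.001]
ft_force: [-2.1, 5.4, 4.9]
finger_gap: 0.0179
```

```bash
python3 -m creep '[0,0,-15,0, 0,0,-40,0, 0,0,-80,0, 0,0,-110,0, 0,0,-110,0]'
cat > spat.py <<'E'
from fit import *
import sys
def spat(names=("scene","side"),tag="x",p0=None):
    o,e=st(); g=np.array(o["ee_pos"])*1000-e[:,2]*19
    A=[]
    for n in names:
        c=snap(n,n+tag); W=cloud(c); hsv=cv2.cvtColor(c["pixels"],cv2.COLOR_BGR2HSV)
        red=((hsv[...,0]<6)|(hsv[...,0]>174))&(hsv[...,1]>150)&(hsv[...,2]>50)
        P=W[red]; P=P[~np.isnan(P[:,0])]; P=P[np.linalg.norm(P*1000-g,axis=1)<220]; print(n,len(P)); A.append(P)
    if p0 is None:
        yaw=np.degrees(np.arctan2(e[1,0],e[0,0])); d=np.array([e[0,0],e[1,0],0])
        p0=[*(g+d*24.6-[0,0,17]),yaw,35]
    for P in A+[np.vstack(A)]:
        s=fit(P,p0); oo,r=pose(s.x)
        print(s.x.round(1),round(np.median(abs(s.fun)),2),"tip",(oo+r@[100,0,0]).round(1),"grasp in spat",(r.T@(g-oo)).round(1),"tip-tcp in tool",(e.T@(oo+r@[100,0,0]-np.array(o["ee_pos"])*1000)).round(1))
if __name__=="__main__": spat(sys.argv[2:],sys.argv[1])
E
python3 spat.py 3 side scene wrist
```

```text
time_s: 4.35
ee_pos: [0.5098, -0.2834, 0.1919]
tool_rot: [0.007, 0.778, 0.628, 0.002]
ft_force: [1.1, -0.2, -0.2]
finger_gap: 0.0181
4.35 tcp [ 0.5098 -0.2834  0.1919] F [ 1.1 -0.2 -0.2] M [-0.02 -0.05 -0.05] gap 0.0181
[[0.212, 0.977, 0.013], [0.977, -0.211, -0.008], [-0.005, 0.014, -1.0]]
side 275
scene 801
wrist 21732
[ 515.5 -261.8  189.    76.5   33.8] 0.56 tip [ 534.9 -181.   133.4] grasp in spat [-30.6   0.8   5.8] tip-tcp in tool [105.7   2.   57.9]
[ 514.8 -261.7  185.9   76.1   34. ] 0.67 tip [ 534.8 -181.2  130.1] grasp in spat [-32.3  -0.1   8.3] tip-tcp in tool [105.5   1.9  61.3]
[ 512.2 -261.2  184.    77.    33.4] 0.59 tip [ 531.  -179.9  128.9] grasp in spat [-33.2  -2.3  10.3] tip-tcp in tool [105.9  -2.1  62.4]
[ 512.6 -262.2  184.7   77.5   33.5] 0.6 tip [ 530.7 -180.7  129.5] grasp in spat [-32.2  -1.6  10.2] tip-tcp in tool [105.   -2.2  61.9]
```

```bash
python3 -m creep '[35,9,0,0, 75,19,0,0, 118,30,0,0, 160,40,0,0, 200,50,0,0]'; python3 -m creep '[40,10,0,-0.1, 77,20,15,-0.2, 77,20,30,-0.3, 77,20,30,-0.375, 77,20,30,-0.375]'; python3 -m creep '[0,0,0,0,0,0,0,0]'; python3 spat.py 4 side scene wrist
```

```text
time_s: 5.0
ee_pos: [0.5959, -0.0936, 0.1814]
tool_rot: [-0.001, 0.778, 0.628, -0.001]
ft_force: [0.7, 0.0, -0.2]
finger_gap: 0.0181
time_s: 5.5
ee_pos: [0.6307, -0.0237, 0.1504]
tool_rot: [-0.002, 0.647, 0.762, -0.001]
ft_force: [-0.4, 0.1, -0.6]
finger_gap: 0.0181
time_s: 5.7
ee_pos: [0.6323, -0.0247, 0.1532]
tool_rot: [-0.0, 0.648, 0.761, -0.0]
ft_force: [1.2, -0.6, -0.5]
finger_gap: 0.0181
5.7 tcp [ 0.6323 -0.0247  0.1532] F [ 1.2 -0.6 -0.5] M [ 0.01  0.04 -0.04] gap 0.0181
[[-0.16, 0.987, -0.0], [0.987, 0.16, -0.0], [-0.0, -0.0, -1.0]]
side 216
scene 240
wrist 21739
[628.3  -3.2 150.6  99.5  33.7] 0.82 tip [614.6  78.8  95. ] grasp in spat [-30.1  -0.4   5.8] tip-tcp in tool [105.   -0.9  58.1]
[631.5  -4.6 150.   97.5  34.9] 0.42 tip [620.8  76.7  92.8] grasp in spat [-29.1   1.9   6.7] tip-tcp in tool [102.    4.8  60.3]
[629.2  -3.4 149.8  98.1  34.8] 0.45 tip [617.6  77.9  92.7] grasp in spat [-30.4  -0.1   6.1] tip-tcp in tool [103.6   1.9  60.5]
[629.7  -3.7 151.1  98.4  33.3] 0.59 tip [617.5  79.   96.2] grasp in spat [-29.2   0.6   6. ] tip-tcp in tool [104.7   2.   57. ]
```

View pics/wrist4.png

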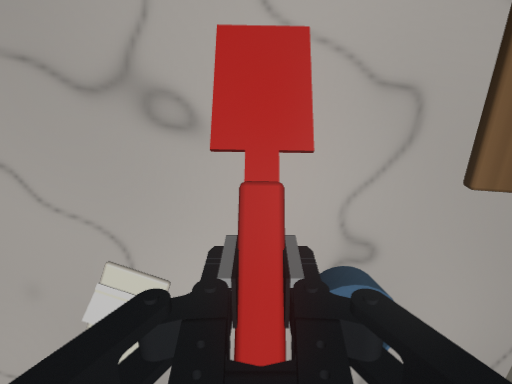

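View pics/scene4.png

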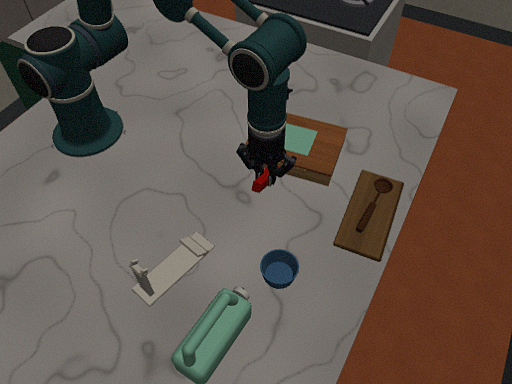

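```bash
python3 -m creep '[10,0,25,0, 25,0,49,0, 38,0,49,0, 38,0,49,0, 38,0,49,0]'
python3 - <<'E'
from spat import *
spat(("side","wrist"),"5")
im=cv2.imread("pics/side5.png"); cv2.imwrite("pics/side5c.png",cv2.resize(im[90:230,130:310],None,fx=4,fy=4,interpolation=cv2.INTER_CUBIC))
E
```

```text
time_s: 6.35
ee_pos: [0.6275, 0.0132, 0.106]
tool_rot: [0.001, 0.647, 0.762, 0.001]
ft_force: [-0.4, -0.4, -0.9]
finger_gap: 0.0181
6.35 tcp [0.6275 0.0132 0.106 ] F [-0.4 -0.4 -0.9] M [-0.02 -0.08 -0.  ] gap 0.0181
[[-0.162, 0.987, 0.003], [0.987, 0.162, -0.0], [-0.001, 0.003, -1.0]]
side 269
wrist 21740
[622.8  35.6 102.6  99.8  33.8] 0.89 tip [608.7 117.5  47. ] grasp in spat [-31.4  -0.7   6. ] tip-tcp in tool [105.9  -1.8  58.9]
[624.7  34.3 102.4  98.5  34.9] 0.45 tip [612.6 115.5  45.3] grasp in spat [-30.3   0.4   6.4] tip-tcp in tool [103.3   1.8  60.6]
[624.5  34.4 102.3  98.5  34.9] 0.45 tip [612.4 115.6  45.2] grasp in spat [-30.5   0.3   6.4] tip-tcp in tool [103.5   1.6  60.8]
```

View pics/wrist5.png

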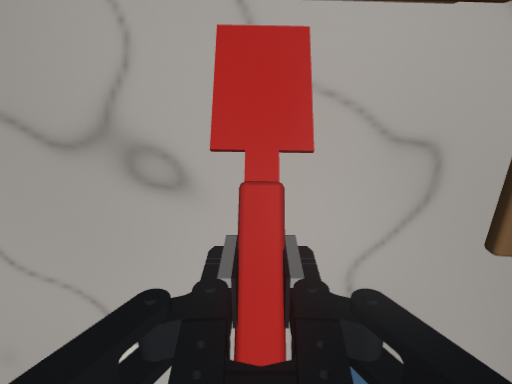

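View pics/side5c.png

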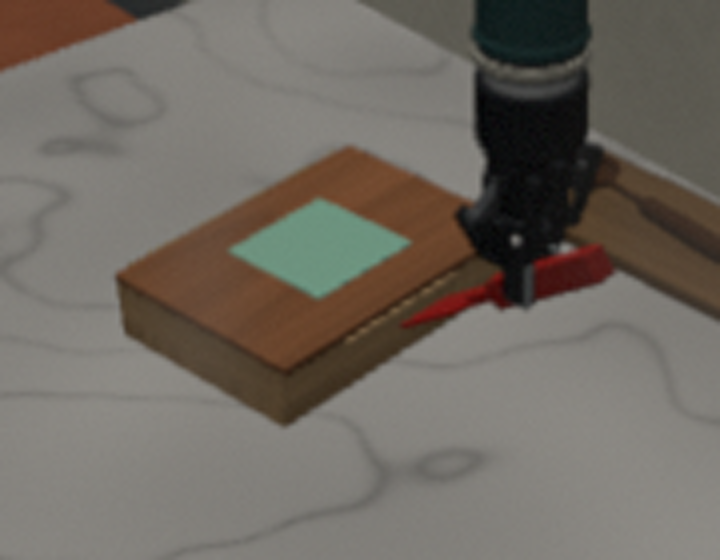

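```bash
python3 -m creep '[4,0,0,0, 8,0,0,0, 12,0,0,0, 12,0,0,0]'; python3 -m creep '[2,0,0,0, 4,0,0,0, 6,0,0,0, 6,0,0,0, 6,0,0,0]'
python3 - <<'E'
from spat import *
o,e=st()
c=snap("side","side6"); W=cloud(c)
cv2.imwrite("pics/side6c.png",cv2.resize(c["pixels"][120:200,150:300],None,fx=5,fy=5,interpolation=cv2.INTER_CUBIC))
c=snap("wrist","wrist6"); W=cloud(c); m=(W[...,2]>.053)&(W[...,2]<.066)&(W[...,0]>.65); print(m.sum(), W[m].min(0),W[m].max(0))
xh=np.array([-.148,.989,0]); s=W[m]@xh; print("front edge along xhat",np.percentile(s,[1,5,20]), "tip", (e@[104,1.8,60.5]/1000+o["ee_pos"])@xh)
E
```

```text
time_s: 6.85
ee_pos: [0.6242, 0.0256, 0.1044]
tool_rot: [-0.0, 0.647, 0.762, 0.0]
ft_force: [0.1, -0.1, -0.8]
finger_gap: 0.0177
time_s: 7.35
ee_pos: [0.6233, 0.031, 0.1043]
tool_rot: [-0.0, 0.648, 0.762, -0.0]
ft_force: [-0.0, 0.6, -0.6]
finger_gap: 0.0179
7.35 tcp [0.6233 0.031  0.1043] F [-0.   0.6 -0.6] M [-0.02  0.04  0.01] gap 0.0179
[[-0.161, 0.987, -0.0], [0.987, 0.161, -0.0], [-0.0, -0.0, -1.0]]
6307 [0.65000298 0.13440808 0.05302224] [0.7342086  0.1635624  0.06069432]
front edge along xhat [0.03592288 0.03671718 0.03935628] tip 0.04239843899087205
```

View pics/side6c.png

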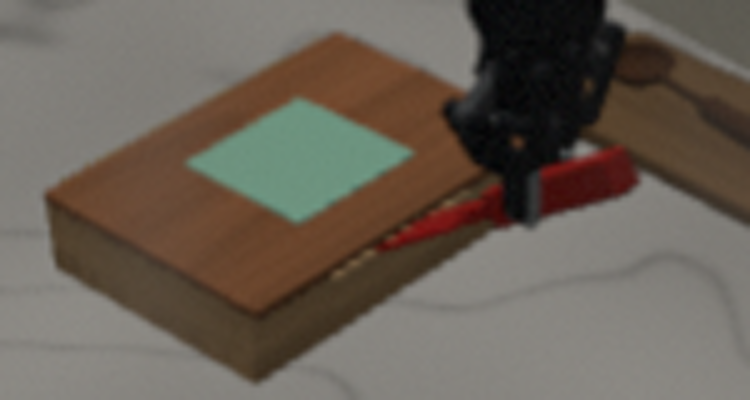

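View pics/wrist6.png

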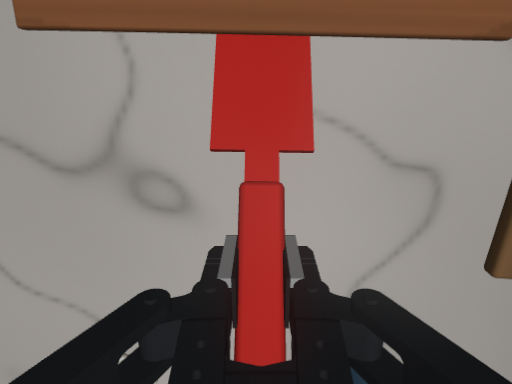

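```bash
python3 -m creep '[2,0,-3,0, 4,0,-7,0, 6,0,-11,0, 8,0,-15,0, 8,0,-15,0]'
python3 - <<'E'
from spat import *
o,e=st()
c=snap("side","side7"); W=cloud(c)
cv2.imwrite("pics/side7c.png",cv2.resize(c["pixels"][110:200,150:300],None,fx=5,fy=5,interpolation=cv2.INTER_CUBIC))
E
```

```text
time_s: 7.95
ee_pos: [0.6222, 0.038, 0.1198]
tool_rot: [0.001, 0.647, 0.762, -0.0]
ft_force: [0.1, -4.5, -2.8]
finger_gap: 0.0183
7.95 tcp [0.6222 0.038  0.1198] F [ 0.1 -4.5 -2.8] M [-1.06 -0.08  0.02] gap 0.0183
[[-0.162, 0.987, 0.001], [0.987, 0.162, -0.002], [-0.002, 0.0, -1.0]]
```

View pics/side7c.png

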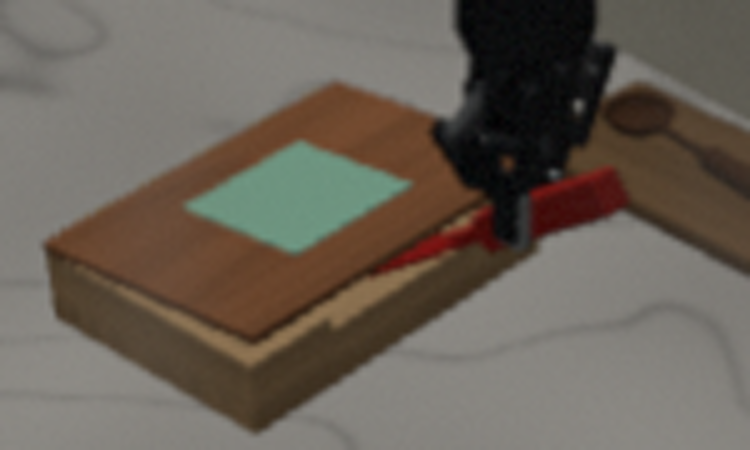

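```bash
python3 -m creep '[3,0,-12,0, 7,0,-25,0, 12,0,-38,0, 17,0,-51,0, 17,0,-51,0]'; python3 -m creep '[0,0,0,0]'
python3 - <<'E'
from spat import *
spat(("wrist","side"),"8")
im=cv2.imread("pics/side8.png")
cv2.imwrite("pics/side8c.png",cv2.resize(im[90:210,140:310],None,fx=4,fy=4,interpolation=cv2.INTER_CUBIC))
E
```

```text
time_s: 8.5
ee_pos: [0.6209, 0.0574, 0.1739]
tool_rot: [0.001, 0.647, 0.762, 0.002]
ft_force: [-0.0, 0.2, -0.8]
finger_gap: 0.0181
time_s: 8.6
ee_pos: [0.62, 0.0571, 0.1716]
tool_rot: [0.0, 0.647, 0.762, 0.002]
ft_force: [-0.5, -0.5, -1.4]
finger_gap: 0.0181
8.6 tcp [0.62   0.0571 0.1716] F [-0.5 -0.5 -1.4] M [-0.01  0.01  0.04] gap 0.0181
[[-0.162, 0.987, 0.002], [0.987, 0.162, 0.002], [0.002, 0.003, -1.0]]
wrist 19179
side 244
[616.9  78.5 167.9  98.4  34.7] 0.47 tip [604.8 159.8 111. ] grasp in spat [-30.8   0.2   6.4] tip-tcp in tool [103.8   1.5  60.8]
[615.5  79.4 167.8  99.5  33.8] 1.01 tip [601.8 161.4 112.2] grasp in spat [-31.6  -0.6   6.3] tip-tcp in tool [105.8  -1.2  59.5]
[616.9  78.1 169.3  98.5  33.1] 0.59 tip [604.5 161.  114.7] grasp in spat [-29.5   0.1   6.3] tip-tcp in tool [104.9   1.4  57.1]
```

View pics/side8c.png

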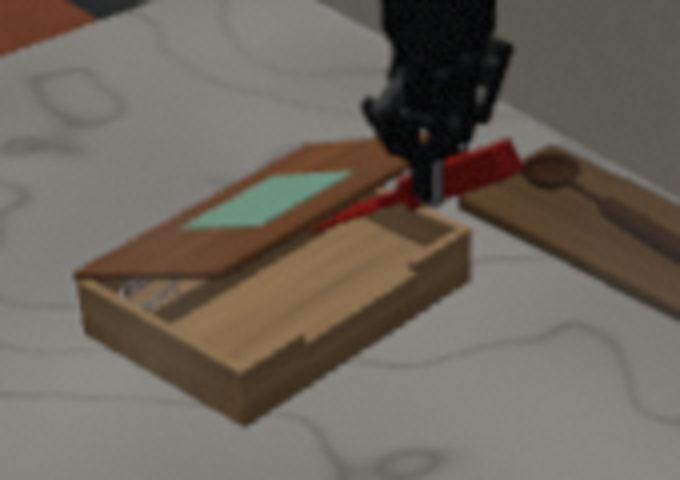

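View pics/wrist8.png

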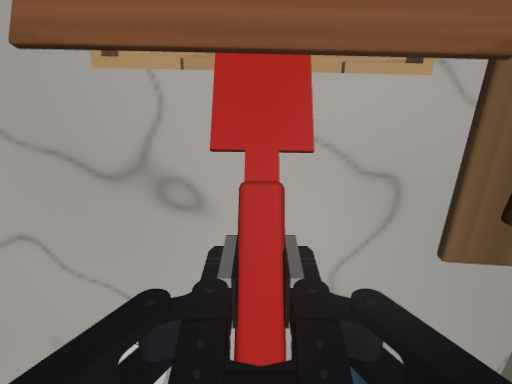

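```bash
python3 -m creep '[5,0,-7,0, 10,0,-14,0, 15,0,-20,0, 20,0,-26,0, 25,0,-31,0]'; python3 -m creep '[8,0,-6,0, 16,0,-12,0, 25,0,-17,0, 34,0,-22,0, 34,0,-22,0]'
python3 - <<'E'
from spat import *
spat(("wrist","side"),"9")
im=cv2.imread("pics/side9.png")
cv2.imwrite("pics/side9c.png",cv2.resize(im[70:210,130:310],None,fx=4,fy=4,interpolation=cv2.INTER_CUBIC))
E
```

```text
time_s: 9.2
ee_pos: [0.6154, 0.0807, 0.2021]
tool_rot: [0.0, 0.648, 0.762, 0.0]
ft_force: [0.5, -2.5, -1.4]
finger_gap: 0.0179
time_s: 9.7
ee_pos: [0.6097, 0.1158, 0.2243]
tool_rot: [-0.0, 0.647, 0.762, 0.001]
ft_force: [0.1, -0.5, -1.8]
finger_gap: 0.0179
9.7 tcp [0.6097 0.1158 0.2243] F [ 0.1 -0.5 -1.8] M [-0.13 -0.01 -0.04] gap 0.0179
[[-0.163, 0.987, 0.001], [0.987, 0.163, 0.002], [0.002, 0.001, -1.0]]
wrist 17535
side 247
[606.5 137.2 220.5  98.3  34.7] 0.47 tip [594.6 218.5 163.6] grasp in spat [-30.7  -0.1   6.4] tip-tcp in tool [103.7   1.7  60.8]
[607.2 138.8 220.1  96.9  36.1] 1.42 tip [597.5 219.1 161.2] grasp in spat [-32.3   0.3   5.1] tip-tcp in tool [103.7   4.7  63.2]
[606.4 137.3 220.4  98.2  34.7] 0.48 tip [594.7 218.7 163.5] grasp in spat [-30.9  -0.2   6.4] tip-tcp in tool [103.8   1.8  60.9]
```

View pics/side9c.png

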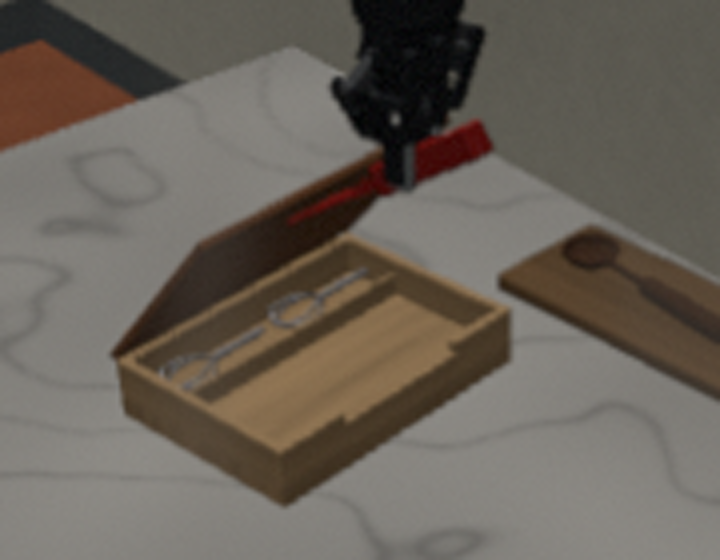

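```bash
python3 -m creep '[12,0,-5,0, 24,0,-9,0, 37,0,-13,0, 50,0,-14,0, 62,0,-14,0]'; python3 -m creep '[12,0,0,0, 24,0,1,0, 36,0,3,0, 48,0,5,0, 60,0,8,0]'; python3 -m creep '[10,0,4,0, 20,0,8,0, 20,0,8,0,20,0,8,0]';  python3 - <<'E'
from spat import *
spat(("wrist","side"),"10")
im=cv2.imread("pics/side10.png")
cv2.imwrite("pics/side10c.png",cv2.resize(im[50:210,130:310],None,fx=4,fy=4,interpolation=cv2.INTER_CUBIC)[:600])
E
```

```text
time_s: 10.3
ee_pos: [0.5998, 0.1765, 0.238]
tool_rot: [0.0, 0.647, 0.762, 0.001]
ft_force: [0.6, -2.6, -0.3]
finger_gap: 0.018
time_s: 10.8
ee_pos: [0.5899, 0.2355, 0.2292]
tool_rot: [-0.0, 0.648, 0.762, 0.0]
ft_force: [0.5, -2.0, 0.9]
finger_gap: 0.0179
time_s: 11.2
ee_pos: [0.5863, 0.2547, 0.2206]
tool_rot: [-0.001, 0.647, 0.762, -0.0]
ft_force: [0.1, 0.4, -1.2]
finger_gap: 0.018
11.2 tcp [0.5863 0.2547 0.2206] F [ 0.1  0.4 -1.2] M [-0.02 -0.    0.04] gap 0.018
[[-0.162, 0.987, -0.001], [0.987, 0.162, 0.001], [0.001, -0.001, -1.0]]
wrist 22032
side 182
[582.9 276.1 216.7  98.1  34.7] 0.45 tip [571.2 357.4 159.8] grasp in spat [-30.8  -0.4   6.4] tip-tcp in tool [103.7   1.8  60.9]
[583.5 274.9 217.9  98.8  35.9] 1.4 tip [571.1 355.  159.2] grasp in spat [-29.3   0.3   5.6] tip-tcp in tool [101.3   1.3  61.5]
[583.2 276.  216.8  98.4  34.7] 0.45 tip [571.2 357.3 159.8] grasp in spat [-30.6  -0.1   6.4] tip-tcp in tool [103.6   1.7  60.8]
```

View pics/side10c.png

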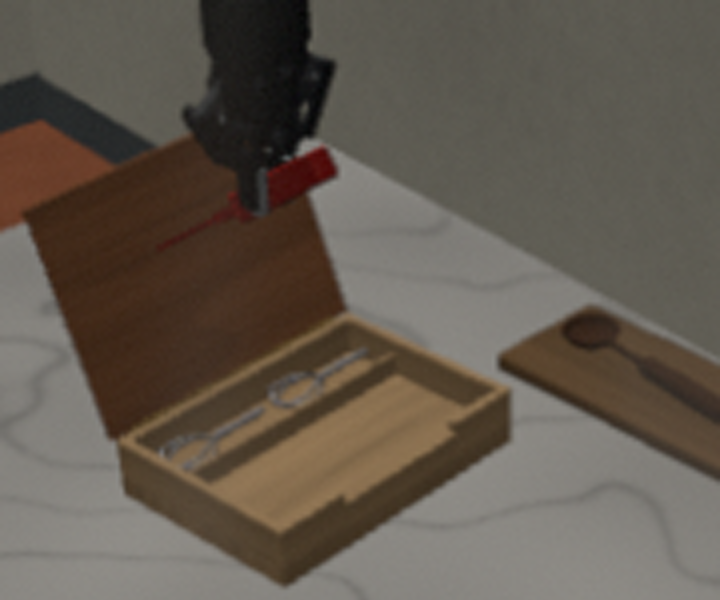

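View pics/wrist10.png

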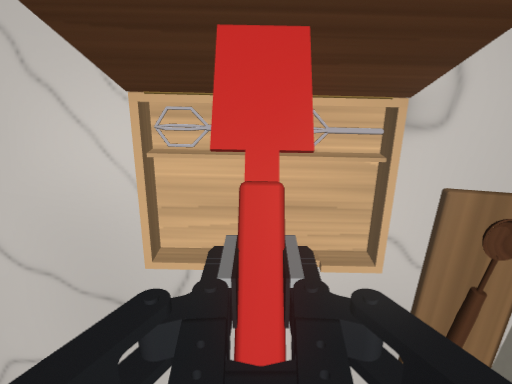

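```bash
python3 -m creep '[-20,-1,-5,0, -40,-3,-5,0, -58,-3,-5,0, -58,-3,-5,0.14, -58,-3,-5,0.28]'; python3 -m creep '[0,0,0,0.14,0,0,0,0.28,0,0,0,0.42,0,0,0,0.56,0,0,0,0.7]';python3 -m creep '[0,0,0,0.14,0,0,0,0.28,0,0,0,0.42,0,0,0,0.56,0,0,0,0.58]'; python3 -m creep '[0,0,0,0,0,0,0,0]'
python3 - <<'E'
from spat import *
spat(("wrist","side"),"11")
c=optics.capture("wrist"); np.save("w11.npy",cloud(c))
E
```

```text
time_s: 11.8
ee_pos: [0.5934, 0.1951, 0.2261]
tool_rot: [-0.0, 0.75, 0.661, -0.0]
ft_force: [-0.0, -0.3, -1.4]
finger_gap: 0.0181
time_s: 12.3
ee_pos: [0.5932, 0.1958, 0.226]
tool_rot: [-0.0, 0.931, 0.365, -0.0]
ft_force: [-0.3, 0.9, -1.2]
finger_gap: 0.0183
time_s: 12.8
ee_pos: [0.5932, 0.1958, 0.226]
tool_rot: [-0.0, 0.996, 0.085, -0.0]
ft_force: [0.4, -0.0, 0.3]
finger_gap: 0.0182
time_s: 13.0
ee_pos: [0.5933, 0.1961, 0.2262]
tool_rot: [-0.0, 0.996, 0.087, -0.0]
ft_force: [-0.1, 0.5, -0.9]
finger_gap: 0.0185
13.0 tcp [0.5933 0.1961 0.2262] F [-0.1  0.5 -0.9] M [-0.02 -0.03  0.03] gap 0.0185
[[0.985, 0.174, -0.0], [0.174, -0.985, 0.0], [-0.0, -0.0, -1.0]]
wrist 21897
side 181
[614.1 199.1 224.    8.9  33.4] 0.59 tip [696.6 212.  169. ] grasp in spat [-29.3   0.2   6.1] tip-tcp in tool [104.6   2.3  57.2]
[613.8 197.4 218.9   7.9  37. ] 1.4 tip [692.9 208.4 158.7] grasp in spat [-32.3   1.5   8.6] tip-tcp in tool [100.3   5.2  67.5]
[614.7 199.1 222.5   8.9  34.8] 0.45 tip [695.8 211.8 165.3] grasp in spat [-30.8   0.3   6.2] tip-tcp in tool [103.8   2.3  60.8]
```

View pics/wrist11.png

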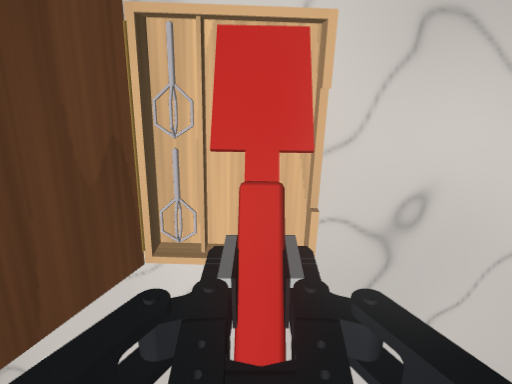

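View pics/side11.png

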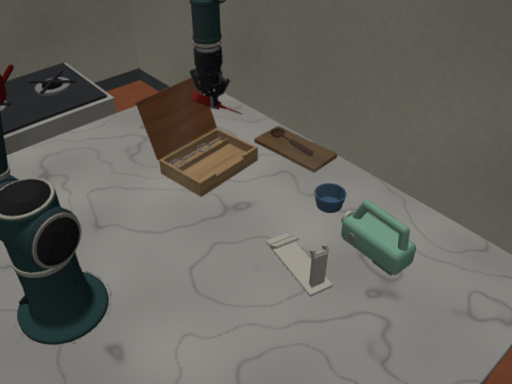

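Run:
```python
import numpy as np
W=np.load("w11.npy").reshape(-1,3)*1000; W=W[~np.isnan(W[:,0])]
a=np.radians(98.5); xh=np.array([np.cos(a),np.sin(a)]); yh=np.array([-xh[1],xh[0]])
b=np.c_[(W[:,:2]-[597.5,225])@xh,(W[:,:2]-[597.5,225])@yh,W[:,2]]
r=b[(abs(b[:,2]-50)<4)&(b[:,0]<60)]
def pr(n,v): print(n,np.percentile(v,[2,10,50,90,98]).round(1),len(v))
e=r[abs(r[:,0])<70]; pr("end walls +y",e[e[:,1]>50][:,1]); pr("-y",e[e[:,1]<-50][:,1])
f=r[(r[:,0]<-60)&(abs(r[:,1])>65)&(abs(r[:,1])<110)]; 
for s in(-1,1): pr(f"front wall y{s}",f[f[:,1]*s>0][:,0])
pr("floor z",b[(abs(b[:,0]+30)<40)&(abs(b[:,1])<100)&(b[:,2]<30)][:,2])
q=b[(abs(b[:,2]-38)<3)&(abs(b[:,0]-30)<8)]
pr("divider",q[:,0])
```

```text
end walls +y [117.5 118.  120.8 125.  126. ] 268
-y [-123.7 -122.9 -119.6 -116.2 -115.5] 1714
front wall y-1 [-90.1 -89.3 -85.9 -82.5 -82. ] 550
front wall y1 [-88.5 -88.1 -84.7 -81.1 -80.7] 303
floor z [16.5 17.1 18.  18.9 19.5] 2465
divider [27.9 28.4 30.3 32.2 33.2] 1124
```

```bash
python3 -m creep '[0,0,40,0,0,0,85,0,0,0,120,0,0,0,138,0,0,0,138,0]'; python3 -m creep '[0,0,2,0,0,0,4,0,0,0,6,0,0,0,8,0,0,0,8,0]'
python3 - <<'E'
from spat import *
spat(("wrist","side"),"12")
E
```

```text
time_s: 13.65
ee_pos: [0.59, 0.1954, 0.0841]
tool_rot: [0.001, 0.996, 0.087, -0.004]
ft_force: [-0.1, -0.0, -0.5]
finger_gap: 0.0179
time_s: 14.15
ee_pos: [0.5935, 0.1963, 0.0807]
tool_rot: [-0.0, 0.996, 0.086, 0.0]
ft_force: [-1.1, -0.7, -0.8]
finger_gap: 0.0181
14.15 tcp [0.5935 0.1963 0.0807] F [-1.1 -0.7 -0.8] M [0.04 0.05 0.05] gap 0.0181
[[0.985, 0.172, 0.001], [0.172, -0.985, 0.0], [0.001, -0.0, -1.0]]
wrist 21905
side 191
[614.4 199.2  78.5   8.9  33.3] 0.59 tip [697.  212.1  23.6] grasp in spat [-29.3   0.4   6.1] tip-tcp in tool [104.7   2.2  57.2]
[616.3 200.3  77.5   9.7  34.2] 1.18 tip [697.8 214.3  21.4] grasp in spat [-31.7  -0.1   5.3] tip-tcp in tool [105.9   0.3  59.5]
[615.  199.5  77.    8.8  34.8] 0.46 tip [696.2 212.1  20. ] grasp in spat [-30.9   0.2   6.2] tip-tcp in tool [103.9   2.2  60.9]
```

View pics/wrist12.png

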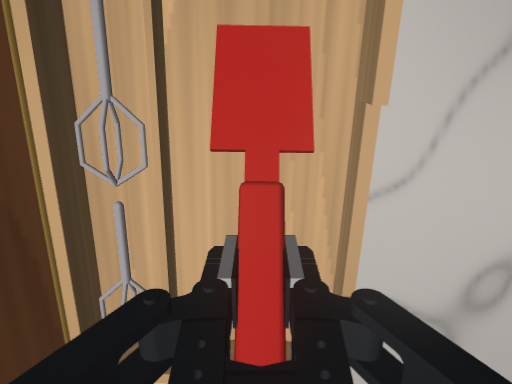

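```bash
python3 -m creep '[-1,0,3,0,-4,0,7,0,-7,0,12,0,-10,0,17,0,-12,0,21,0]' 1 20; python3 -m creep '[-3,0,6,0,-6,0,12,0,-8,0,19,0,-8,0,19,0]'
python3 - <<'E'
from spat import *
spat(("wrist","side"),"13")
E
```

```text
time_s: 14.75
ee_pos: [0.5841, 0.1949, 0.0615]
tool_rot: [-0.001, 0.996, 0.086, 0.003]
ft_force: [0.8, 1.6, 3.7]
finger_gap: 0.0183
time_s: 15.15
ee_pos: [0.5758, 0.1934, 0.0415]
tool_rot: [-0.0, 0.996, 0.086, 0.003]
ft_force: [2.2, 0.1, 3.5]
finger_gap: 0.0181
15.15 tcp [0.5758 0.1934 0.0415] F [2.2 0.1 3.5] M [ 0.14 -0.94 -0.04] gap 0.0181
[[0.985, 0.172, 0.005], [0.172, -0.985, 0.001], [0.005, -0.0, -1.0]]
wrist 26254
side 299
[604.2 197.8  48.    9.7  14.4] 0.6 tip [699.7 214.1  23.2] grasp in spat [-31.    0.4   4.9] tip-tcp in tool [125.5   0.9  19. ]
[606.4 198.5  46.7   9.1  15.5] 0.9 tip [701.5 213.8  20. ] grasp in spat [-33.7  -0.3   5. ] tip-tcp in tool [127.3   1.5  22.2]
[605.9 198.3  46.6   9.3  16. ] 0.49 tip [700.7 213.8  19. ] grasp in spat [-33.2  -0.    5. ] tip-tcp in tool [126.5   1.4  23.2]
```

View pics/wrist13.png

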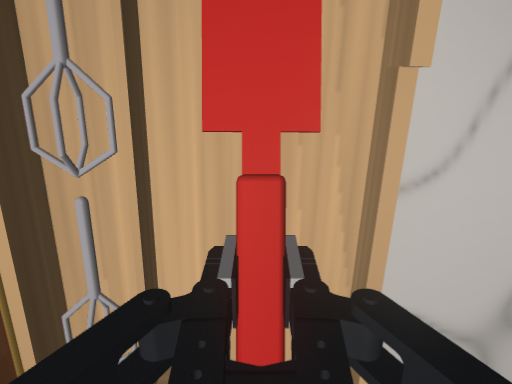

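```bash
python3 -m creep '[-3,0,5,0,-6,0,10,0,-8,0,15,0,-8,0,16,0,-8,0,16,0]'; python3 -m creep '[0,0,0,0,0,0,0,0,0,0,0,0,0,0,0,0]' 0.5 20
python3 - <<'E'
from spat import *
spat(("wrist","side"),"14")
E
```

```text
time_s: 15.75
ee_pos: [0.5651, 0.1914, 0.024]
tool_rot: [0.0, 0.996, 0.086, -0.001]
ft_force: [-0.5, 0.2, 5.5]
finger_gap: 0.0183
time_s: 16.15
ee_pos: [0.5644, 0.1911, 0.0232]
tool_rot: [0.0, 0.996, 0.086, -0.001]
ft_force: [0.1, -0.6, 0.1]
finger_gap: 0.0424
16.15 tcp [0.5644 0.1911 0.0232] F [ 0.1 -0.6  0.1] M [-0.01  0.05  0.03] gap 0.0424
[[0.985, 0.172, -0.003], [0.172, -0.985, -0.001], [-0.003, 0.0, -1.0]]
wrist 27842
side 331
[567.7 192.9  46.6   8.6  10.7] 1.13 tip [664.9 207.7  28.1] grasp in spat [-2.6 -1.3 -5. ] tip-tcp in tool [101.8   1.   -5.1]
[ 5.984e+02  1.972e+02  3.010e+01  9.200e+00 -5.000e-01] 0.95 tip [697.1 213.2  31. ] grasp in spat [-34.3  -0.6  12.5] tip-tcp in tool [134.5   1.   -8.1]
[567.9 193.   46.5   8.6  10.6] 1.13 tip [665.1 207.8  28.1] grasp in spat [-2.8 -1.4 -4.8] tip-tcp in tool [102.    0.9  -5.1]
```

View pics/wrist14.png

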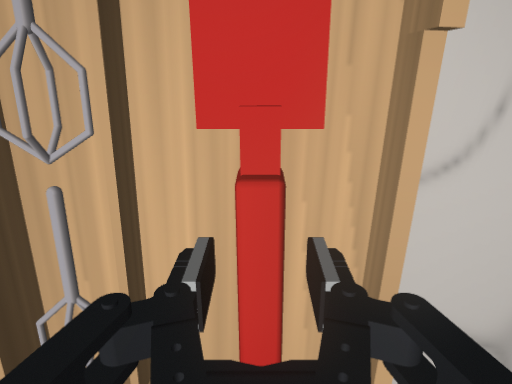

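```bash
python3 -m creep '[0,0,-15,0,0,0,-50,0,0,0,-100,0,0,0,-150,0,0,0,-200,0]';python3 -m creep '[-30,0,-20,0,-60,0,-40,0,-60,0,-40,0,-60,0,-40,0]'
python3 - <<'E'
from spat import *
for n in("side","scene","wrist"):
    spat((n,),"15",[598.4,197.2,30,9,0])
W=cloud(optics.capture("side")).reshape(-1,3)*1000
a=np.radians(98.5); xh=np.array([np.cos(a),np.sin(a)]); yh=np.array([-xh[1],xh[0]])
b=np.c_[(W[:,:2]-[597.5,225])@xh,(W[:,:2]-[597.5,225])@yh,W[:,2]]
l=b[(b[:,0]>60)&(b[:,0]<260)&(abs(b[:,1])<100)&(b[:,2]>80)&(b[:,2]<230)]
k=np.polyfit(l[:,2],l[:,0],1); print(len(l),"lid angle",np.pi/2+np.arctan(k[0]))
E
```

```text
time_s: 16.75
ee_pos: [0.5654, 0.1914, 0.2275]
tool_rot: [-0.0, 0.996, 0.086, 0.0]
ft_force: [1.6, 0.7, -0.1]
finger_gap: 0.0428
time_s: 17.15
ee_pos: [0.5068, 0.1813, 0.2662]
tool_rot: [-0.0, 0.996, 0.086, 0.002]
ft_force: [0.4, -0.5, -0.2]
finger_gap: 0.0429
17.15 tcp [0.5068 0.1813 0.2662] F [ 0.4 -0.5 -0.2] M [0.02 0.04 0.01] gap 0.0429
[[0.985, 0.172, 0.003], [0.172, -0.985, 0.001], [0.004, -0.0, -1.0]]
side 0
[598.4 197.2  30.    9.    0. ] nan tip [697.2 212.8  30. ] grasp in spat [-93.   -1.4 255.2] tip-tcp in tool [192.1   1.7 236.9]
[598.4 197.2  30.    9.    0. ] nan tip [697.2 212.8  30. ] grasp in spat [-93.   -1.4 255.2] tip-tcp in tool [192.1   1.7 236.9]
17.2 tcp [0.5068 0.1811 0.2649] F [ 0.4 -0.2  0.3] M [ 0.01  0.   -0.01] gap 0.0427
[[0.985, 0.172, 0.001], [0.172, -0.985, 0.0], [0.001, -0.0, -1.0]]
scene 2
[ 528.7  365.3  236.6 -315.5  294.9] 0.0 tip [558.7 394.8 327.3] grasp in spat [ -18.1 -115.9  151.2] tip-tcp in tool [  87.9 -201.6  -62.3]
[ 528.7  365.3  236.6 -315.5  294.9] 0.0 tip [558.7 394.8 327.3] grasp in spat [ -18.1 -115.9  151.2] tip-tcp in tool [  87.9 -201.6  -62.3]
17.25 tcp [0.5067 0.1811 0.264 ] F [ 0.1  0.6 -0.4] M [ 0.   -0.    0.01] gap 0.0424
[[0.985, 0.172, -0.0], [0.172, -0.985, -0.0], [-0.0, 0.0, -1.0]]
wrist 0
[598.4 197.2  30.    9.    0. ] nan tip [697.2 212.8  30. ] grasp in spat [-93.1  -1.6 253. ] tip-tcp in tool [193.1   1.4 233.9]
[598.4 197.2  30.    9.    0. ] nan tip [697.2 212.8  30. ] grasp in spat [-93.1  -1.6 253. ] tip-tcp in tool [193.1   1.4 233.9]
2182 lid angle 1.9606534427828033
  return _methods._mean(a, axis=axis, dtype=dtype,
  ret = ret.dtype.type(ret / rcount)
```

View pics/side15.png

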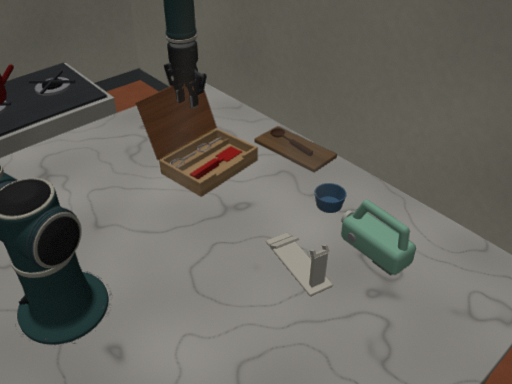

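View pics/scene15.png

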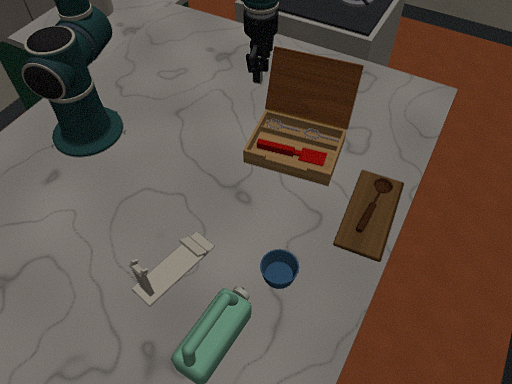

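Run:
```python
from fit import *
A=[]
for n in("scene","side"):
    c=optics.capture(n); W=cloud(c); hsv=cv2.cvtColor(c["pixels"],cv2.COLOR_BGR2HSV)
    red=((hsv[...,0]<6)|(hsv[...,0]>174))&(hsv[...,1]>150)&(hsv[...,2]>50)
    P=W[red]; P=P[np.linalg.norm(P*1000-[598,197,30],axis=1)<130]
    s=fit(P,[598.4,197.2,30,9,0]); a=np.radians(98.5); d=s.x[:2]-[597.5,225]
    print(n,len(P),s.x.round(1),"box xy",d@[np.cos(a),np.sin(a)],d@[-np.sin(a),np.cos(a)])
robot.close_job()
```

```text
scene 659 [596.3 195.4  30.3   9.5  -0.6] box xy -29.09730542076059 5.524728868208961
side 445 [593.4 196.5  29.7   9.4  -0.6] box xy -27.57779866516866 8.250141777336086
the job is handed in; nothing more can be done
```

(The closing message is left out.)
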